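# Snap the parts box's lid shut all round

## Robot

A 7-joint arm with a two-finger parallel gripper is mounted at the origin on the work surface. World frame = base frame: x ahead of the robot, y to its left, z up, the work surface at z = 0. Lengths are in m, angles in rad, forces in N, time in s.
With the tool pointing down it reaches from about 0.4 to 0.875 m from the base axis. Payload 19.3 kg.
Tool frame: the origin (TCP) lies at the very end of the fingers, on their centre line; the grasp point (between the pads) lies 19 mm behind it; z points along the fingers, y is the direction in which the jaws open and shut (so a half turn about z gives the same grasp; the last joint's range is limited). The gripper opens to 85 mm and grips with 20 to 120 N. Pads are 22 mm wide; open, the fingers measure 114 mm over their backs; the gripper's body (76 mm by 85 mm) begins 54 mm behind the grasp point. The pads swing forward as they close: fully open they stand 13 mm farther back than shut.
Start: joints at [-1.25, 0.521, -0.036, 1.599, 0.021, 1.021, -0.113], TCP at [0.238, 0.578, 0.231] pointing down, gripper open.
Joint ranges: [-2.91, 2.91], [-0.3, 2.13], [-1.5, 1.42], [0.17, 2.43], [-1.26, 4.41], [0.16, 1.93], [-2.52, 2.52]. Speed limits (rad/s): [1.89, 1.89, 2.39, 2.39, 3.01, 3.01, 3.01].

## Interface

Orientations are given as [roll, pitch, yaw] about the fixed x, y, z axes, in that order (R = Rz(yaw) Ry(pitch) Rx(roll)).
In Python, from workcell import bot, grab_frame, calibration, workorder gives the robot as it stands.
- The arm moves only by the tool move_arm, never from a script. Its arguments are lists of equal length, an entry for each row: "jaw": the closure in counts, from 0 (fully open) to 255 (shut); "dp": the shift along the tool's x, y, z in units of 800 mm (1.0 is 800 mm), a list of three; "rotation": the turn, a rotation vector about the tool's x, y, z in units of pi rad (1.0 is pi rad), a list of three. In form: {"jaw": [jaw, ...], "dp": [[dx, dy, dz], ...], "rotation": [[rx, ry, rz], ...]}. A call has 1 to 10 rows; each row shifts and turns the commanded pose from where the row before left it, along the tool's axes as they then stand; what a row does not reach is not made up. A row lasts 1/8 s, in which the tool goes at most 62.5 mm and 10.7 degrees, less where a joint would pass 70% of its speed; a pose out of reach is approached as far as the arm can. A call with a number of a shift or a turn outside -1 to 1 is refused whole. A call with a gripper value outside its range is refused whole. The fingers move at their own pace and stop on an object; "squeeze" is the grip in N (left out, the last holds). Time passes only in rows, so rows that do not move let the fingers close. It gives the time, the measured TCP pose, the force and the opening at its end, in the units of the state.
- bot.observe(): the state, without advancing time (a new reading comes with each control period).
- grab_frame(name): name is "scene" or "top" or "wrist"; returns the picture (384x512x3 uint8, blue, green, red); there is no depth.
- calibration(name): a dict with "camera_matrix" (3x3 intrinsics, pixels), "T" (4x4, takes a point from camera to world coordinates). Camera axes: x right, y down, z forward; pixel columns grow to the right and rows downward; lengths in m; the calibration is good to about 2 mm. A picture is of the moment at which its call begins: read the wrist's pose just before it. calibration takes no time and is no camera call; for the wrist camera it gives the pose at the moment of the call.
- workorder.job_done(): hands the job in, once; it reports no verdict.
The state is a dict: "clock": time; "qpos": joint angles; "qd": joint speeds; "joint_efforts": joint torques, N m; "position": TCP position; "tool_rot": TCP orientation; "force": force on the tool from outside, world axes, zero at the start; "moment": the same for the moment, N m; "grip_width": finger opening in m.
Only numpy, scipy, OpenCV 4.12 (cv2) and the standard library are available. Lean on these libraries where they do the work, as an engineer would, in place of code of your own. Each camera call takes 0.05 s, during which the arm holds its last target. There are 200 camera calls.

## Task

The blue lid of the grey parts box is not fully on: some of its six rim sections still stand up. Press those down with a fingertip, section by section, until the whole rim has clicked shut. Leave the box standing in its place, do not lift or slide it, and leave everything else on the table where it is.

Things in the scene. Friction and masses are not known exactly. Their poses are not given: they have to be found in the camera images.
- partsbox: grey plastic parts box, 150 (x) x 200 (y) mm, about 4 kg, loose on the table, with a blue clip-on lid 160 x 210 mm. Origin: centre of its underside; z up, y along its long side. The lid's flat middle (102 x 152 mm) is 90 mm above the table; around it runs a rim of six blue sections. The yellow catch covers on its walls do not move.
- section1_top (a point): rim section 1 of the lid, a blue strip 28 mm wide, 104 mm long: middle of its top face (white thumb mark), at x 66, y 53 mm in the box's frame (+x long side, +y half); it moves with the section. 102 mm above the table when up, 93 mm when shut. Its x points outward across the rim, y along the rim, z up.
- section1 (a joint): how far section 1 is pressed straight down, m: 0 up, 0.009 shut on a firm stop. Resists with up to about 5 N, then gives way half-way and clicks shut by itself and stays; let go before half-way it springs back up
- section2_top (a point): rim section 2 of the lid, a blue strip 28 mm wide, 104 mm long: middle of its top face (white thumb mark), at x 66, y -53 mm in the box's frame (+x long side, -y half); it moves with the section. 102 mm above the table when up, 93 mm when shut. Its x points outward across the rim, y along the rim, z up.
- section2 (a joint): how far section 2 is pressed straight down, m: 0 up, 0.009 shut on a firm stop. Resists with up to about 5 N, then gives way half-way and clicks shut by itself and stays; let go before half-way it springs back up
- section3_top (a point): rim section 3 of the lid, a blue strip 28 mm wide, 100 mm long: middle of its top face (white thumb mark), at x 0, y -91 mm in the box's frame (-y short side); it moves with the section. 102 mm above the table when up, 93 mm when shut. Its x points outward across the rim, y along the rim, z up.
- section3 (a joint): how far section 3 is pressed straight down, m: 0 up, 0.009 shut on a firm stop. Resists with up to about 5 N, then gives way half-way and clicks shut by itself and stays; let go before half-way it springs back up
- section4_top (a point): rim section 4 of the lid, a blue strip 28 mm wide, 104 mm long: middle of its top face (white thumb mark), at x -66, y -53 mm in the box's frame (-x long side, -y half); it moves with the section. 102 mm above the table when up, 93 mm when shut. Its x points outward across the rim, y along the rim, z up.
- section4 (a joint): how far section 4 is pressed straight down, m: 0 up, 0.009 shut on a firm stop. Resists with up to about 5 N, then gives way half-way and clicks shut by itself and stays; let go before half-way it springs back up
- section5_top (a point): rim section 5 of the lid, a blue strip 28 mm wide, 104 mm long: middle of its top face (white thumb mark), at x -66, y 53 mm in the box's frame (-x long side, +y half); it moves with the section. 102 mm above the table when up, 93 mm when shut. Its x points outward across the rim, y along the rim, z up.
- section5 (a joint): how far section 5 is pressed straight down, m: 0 up, 0.009 shut on a firm stop. Resists with up to about 5 N, then gives way half-way and clicks shut by itself and stays; let go before half-way it springs back up
- section6_top (a point): rim section 6 of the lid, a blue strip 28 mm wide, 100 mm long: middle of its top face (white thumb mark), at x 0, y 91 mm in the box's frame (+y short side); it moves with the section. 102 mm above the table when up, 93 mm when shut. Its x points outward across the rim, y along the rim, z up.
- section6 (a joint): how far section 6 is pressed straight down, m: 0 up, 0.009 shut on a firm stop. Resists with up to about 5 N, then gives way half-way and clicks shut by itself and stays; let go before half-way it springs back up
- marker: white marker pen with red cap, lying, 135 mm long along its x, 17 mm thick; origin under its middle (leave alone)
- tape: yellow roll of packing tape lying flat, 84 mm across, 48 mm tall; origin: centre of the underside (leave alone)
- carton: brown carton 110 x 150 x 80 mm; origin: centre of the underside (leave alone)
- ream: brown wrapped pack 100 x 150 x 50 mm; origin: centre of the underside (leave alone)
- jar: small jar 60 mm across, 80 mm tall; origin: centre of the underside (leave alone)
- scanner: black hand scanner 155 x 55 x 40 mm; origin under its body (leave alone)
- smallbin: blue open bin 110 x 150 x 60 mm; origin: centre of the underside (leave alone)

How it is judged:
At the end, for the whole second after the job is handed in: All six sections are pressed down by more than 7 of their 9 mm; the box stands level and at rest within 40 mm of where it was; every other thing is within 30 mm of where it was (value of joint each of section1, section2, section3, section4, section5, section6 above 0.007 m and distance of partsbox from where it was at the start of the episode below 0.04 m and angle between partsbox's own z axis and vertical below 0.05 rad and linear speed of partsbox below 0.02 m/s and distance of each of marker, tape, carton, ream, jar, scanner, smallbin from where it was at the start of the episode below 0.03 m); the robot touches nothing.
It fails at once if the parts box is lifted off the table or tipped (height (world z) of partsbox above 0.012 m or angle between partsbox's own z axis and vertical above 0.12 rad).
It fails at once if the parts box is pushed more than 40 mm from its place (distance of partsbox from where it was at the start of the episode above 0.04 m).
It fails at once if another thing on the table is lifted or moved more than 30 mm (distance of any of marker, tape, carton, ream, jar, scanner, smallbin from where it was at the start of the episode above 0.03 m).
It also fails if it takes over 51 s, if anything falls off the work surface, if the arm or the gripper's body presses on something with over 40 N, if the wrist force passes 120 N, or if a joint passes its speed limit or range.

## Working session

There is one attempt and no reset: what is moved stays moved. The work goes in short steps, Python scripts to look and compute and a tool call to move; the robot and the scene stay as the last step left them, time stands still between calls to the robot, and variables do not carry over. Pictures are saved under pics/ and viewed, about 8 in all and at most 12, crops included, and the job is handed in when it is done.

Besides the shell and the picture viewer there is one more tool, called as a command line: name --argument value ..., lists and objects as JSON in quotes. move_arm: Moves the arm, as the interface text tells. Shifts and turns lie within -1 to 1; 1 stands for 800 mm of shift or pi rad of turn. Its arguments: {"type":"object","properties":{"jaw":{"type":"array","items":{"type":"number"}},"dp":{"type":"array","items":{"type":"array","items":{"type":"number","minimum":-1,"maximum":1}}},"rotation":{"type":"array","items":{"type":"array","items":{"type":"number","minimum":-1,"maximum":1}}},"squeeze":{"type":"number"}},"required":["jaw","dp","rotation"]}

```bash
mkdir -p pics; python3 - <<'E'
from workcell import bot, grab_frame, calibration
import cv2,numpy as np
for n in("top","scene"):
    im=grab_frame(n); cv2.imwrite(f"pics/{n}0.png",im); c=calibration(n); print(n,np.round(c["camera_matrix"],1).tolist(),np.round(c["T"],3).tolist())
s=bot.observe(); print(s["clock"],s["position"],s["tool_rot"],s["force"],s["grip_width"])
E
```

```text
top [[443.5, 0.0, 252.4], [0.0, 443.5, 192.1], [0.0, 0.0, 1.0]] [[-0.088, -0.971, 0.221, 0.338], [-0.996, 0.087, -0.016, 0.029], [-0.004, -0.221, -0.975, 1.403], [0.0, 0.0, 0.0, 1.0]]
scene [[350.7, 0.0, 255.2], [0.0, 350.7, 187.2], [0.0, 0.0, 1.0]] [[0.702, 0.563, -0.435, 1.07], [0.712, -0.561, 0.422, -0.434], [-0.007, -0.606, -0.795, 0.924], [0.0, 0.0, 0.0, 1.0]]
0.1 [0.23802002 0.57758931 0.23079918] [-3.14059123e+00  7.42558534e-05  2.75072295e+00] [-0.06921152  0.00862241  0.39950641] 0.08540492742206991
```

View pics/top0.png

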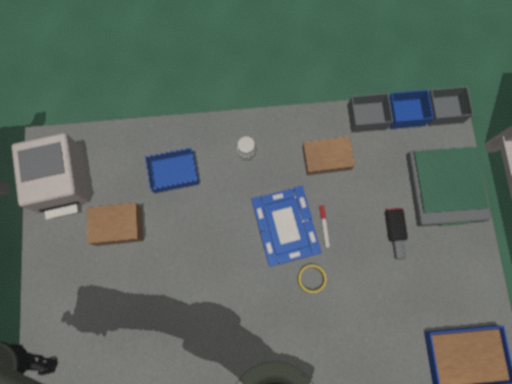

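View pics/scene0.png

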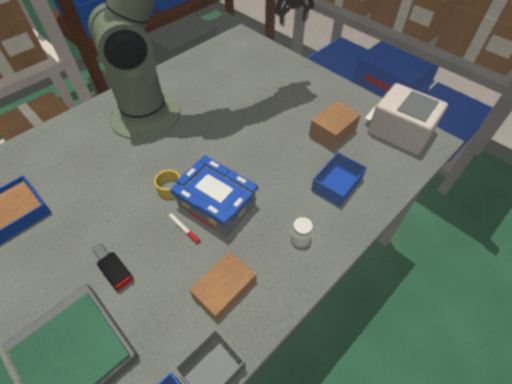

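The top view shows the box at about (286,226), with the marker and tape close by and the carton beyond it. The scene view confirms this. Next I'll measure the lid pose.

```bash
cat > h.py <<'E'
import cv2,numpy as np
from workcell import bot,grab_frame,calibration
from scipy.spatial.transform import Rotation as Ro
def ray(c,uv,z):
    K,T=c["camera_matrix"],np.array(c["T"]); d=T[:3,:3]@np.linalg.inv(K)@[uv[0],uv[1],1]
    return T[:3,3]+d*(z-T[2,3])/d[2]
def pix(c,p):
    K,T=c["camera_matrix"],np.array(c["T"]); q=K@(T[:3,:3].T@(np.array(p)-T[:3,3])); return q[:2]/q[2]
def bluehull(im,near,lo=60):
    h=cv2.cvtColor(im,cv2.COLOR_BGR2HSV); m=cv2.inRange(h,(105,120,lo),(125,255,255))
    m=cv2.morphologyEx(m,cv2.MORPH_OPEN,np.ones((3,3)))
    cs,_=cv2.findContours(m,cv2.RETR_EXTERNAL,cv2.CHAIN_APPROX_NONE)
    cs=[c for c in cs if cv2.contourArea(c)>50]
    return min(cs,key=lambda c:np.hypot(*(np.array(cv2.minAreaRect(c)[0])-near)))
E
python3 - <<'E'
from h import *
im=cv2.imread("pics/top0.png"); c=calibration("top")
k=bluehull(im,(286,226))[:,0]
w=np.array([ray(c,p,.097)[:2] for p in k],np.float32)
r=cv2.minAreaRect(w); print(r); b=cv2.boxPoints(r); print(b)
e=[b[1]-b[0],b[2]-b[1]]; e=max(e,key=np.linalg.norm); y=e/np.linalg.norm(e); y=y*np.sign(y[0]) ; print("yaxis deg",np.degrees(np.arctan2(y[1],y[0])))
s=bot.observe();print(Ro.from_euler('xyz',s["tool_rot"]).as_matrix().round(3))
for n,uv,z in(("tape",(312,279),.048),("marker",(325,227),.01),("carton",(328,155),.05),("jar",(246,146),.08)):print(n,ray(c,uv,z).round(3))
cw=calibration("wrist"); R=Ro.from_euler('xyz',s["tool_rot"]).as_matrix(); T=np.array(cw["T"]); print((R.T@T[:3,:3]).round(3),(R.T@(T[:3,3]-s["position"])).round(3),cw["camera_matrix"][0])
E
```

```text
((0.5256039500236511, -0.0817408412694931), (0.20659565925598145, 0.15707097947597504), 9.550827980041504)
[[ 0.41070712 -0.02143338]
 [ 0.43676877 -0.17632717]
 [ 0.6405008  -0.1420483 ]
 [ 0.61443913  0.01284549]]
yaxis deg 9.550827
[[-0.925  0.381 -0.   ]
 [ 0.381  0.925 -0.001]
 [-0.    -0.001 -1.   ]]
tape [ 0.363 -0.148  0.048]
marker [ 0.52  -0.212  0.01 ]
carton [ 0.744 -0.244  0.05 ]
jar [0.787 0.014 0.08 ]
[[-0.    -0.958 -0.285]
 [ 1.    -0.     0.001]
 [-0.001 -0.285  0.958]] [ 0.073  0.001 -0.143] [299.15504386   0.         252.87197427]
```

Lid rectangle is 207 x 157 mm (expected 210 x 160), centred at (0.526, -0.082), with its long axis 9.6° from world x. Moving above it with the jaws closing.

move_arm --jaw '[255, 255, 255, 255, 255, 255, 255, 255, 255, 255]' --dp '[[-0.034, -0.034, -0.0044], [-0.034, -0.034, -0.0044], [-0.034, -0.034, -0.0044], [-0.034, -0.034, -0.0044], [-0.034, -0.034, -0.0044], [-0.034, -0.034, -0.0044], [-0.034, -0.034, -0.0044], [-0.034, -0.034, -0.0044], [-0.034, -0.034, -0.0044], [-0.034, -0.034, -0.0044]]' --rotation '[[0, 0, 0], [0, 0, 0], [0, 0, 0], [0, 0, 0], [0, 0, 0], [0, 0, 0], [0, 0, 0], [0, 0, 0], [0, 0, 0], [0, 0, 0]]'

```text
clock: 1.35
position: [0.3862, 0.2215, 0.2665]
tool_rot: [-3.141, -0.0, 2.751]
force: [0.3, 0.7, 0.0]
grip_width: 0.0003
```

move_arm --jaw '[255, 255, 255, 255, 255, 255, 255, 255, 255, 255]' --dp '[[-0.034, -0.034, -0.0044], [-0.034, -0.034, -0.0044], [-0.034, -0.034, -0.0044], [-0.034, -0.034, -0.0044], [-0.034, -0.034, -0.0044], [-0.034, -0.034, -0.0044], [-0.034, -0.034, -0.0044], [-0.034, -0.034, -0.0044], [-0.034, -0.034, -0.0044], [-0.034, -0.034, -0.0044]]' --rotation '[[0, 0, 0], [0, 0, 0], [0, 0, 0], [0, 0, 0], [0, 0, 0], [0, 0, 0], [0, 0, 0], [0, 0, 0], [0, 0, 0], [0, 0, 0]]'

```text
clock: 2.6
position: [0.5341, -0.1335, 0.3016]
tool_rot: [-3.142, -0.0, 2.751]
force: [-0.3, 0.8, 0.8]
grip_width: 0.0002
```

move_arm --jaw '[255, 255, 255, 255, 255, 255, 255]' --dp '[[0, 0, 0], [0, 0, 0], [0, 0, 0], [0, 0, 0], [0, 0, 0], [0, 0, 0], [0, 0, 0]]' --rotation '[[0, 0, 0.0538], [0, 0, 0.0538], [0, 0, 0.0538], [0, 0, 0.0538], [0, 0, 0.0538], [0, 0, 0.0538], [0, 0, 0]]'

```text
clock: 3.48
position: [0.5337, -0.1321, 0.3014]
tool_rot: [-3.141, 0.0, 1.738]
force: [1.0, -0.2, -0.9]
grip_width: -0.0002
```

```bash
python3 - <<'E'
from h import *
s=bot.observe(); c=calibration("wrist"); im=grab_frame("wrist"); cv2.imwrite("pics/w1.png",im)
print(s["clock"],s["position"],s["tool_rot"],s["qpos"].round(2) if hasattr(s["qpos"],'round') else s["qpos"])
h=cv2.cvtColor(im,cv2.COLOR_BGR2HSV)
k=bluehull(im,(255,150))[:,0]
w=np.array([ray(c,p,.097)[:2] for p in k],np.float32); print(cv2.minAreaRect(w))
o=np.array([.5256,-.0817]);a=np.radians(9.55);u=np.array([np.cos(a),np.sin(a)]);v=np.array([-u[1],u[0]])
for i,(p,q) in enumerate([(66,53),(66,-53),(0,-91),(-66,-53),(-66,53),(0,91)]):
    x=o+v*-p/1000+u*q/1000   # box y=+u => box x=-v
    print(i+1,x.round(3),pix(c,[*x,.093]).round(),pix(c,[*x,.102]).round())
E
```

```text
3.475 [ 0.53373099 -0.13214542  0.30143961] [-3.14093788e+00  9.20464765e-05  1.73770016e+00] [-0.27  0.37  0.55  1.73 -0.22  1.1   0.51]
((0.5270368456840515, -0.09422477334737778), (0.20821088552474976, 0.1263456493616104), 9.558279991149902)
1 [ 0.589 -0.138] [296. 176.] [297. 178.]
2 [ 0.484 -0.156] [209. 176.] [208. 178.]
3 [ 0.436 -0.097] [173. 120.] [171. 121.]
4 [ 0.462 -0.025] [203.  58.] [202.  57.]
5 [ 0.567 -0.008] [301.  58.] [303.  57.]
6 [ 0.615 -0.067] [332. 120.] [334. 121.]
```

View pics/w1.png

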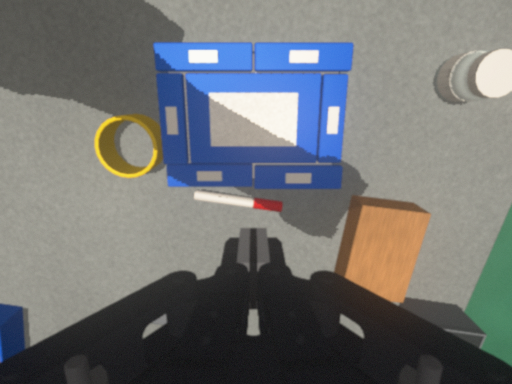

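The wrist view shows the six thumb marks at (203,57), (304,57), (172,120), (333,120), (209,176) and (298,178), within about 2 px of the predictions. The section at (298,178) sits at the "up" position, so I'll press it first, then the rest down to about 94 mm.

move_arm --jaw '[255, 255, 255, 255, 255, 255, 255]' --dp '[[-0.0031, 0.0111, 0.0388], [-0.0031, 0.0111, 0.0388], [-0.0031, 0.0111, 0.0388], [-0.0031, 0.0111, 0.0388], [-0.0031, 0.0111, 0.0388], [-0.0031, 0.0111, 0.0388], [0, 0, 0]]' --rotation '[[0, 0, 0], [0, 0, 0], [0, 0, 0], [0, 0, 0], [0, 0, 0], [0, 0, 0], [0, 0, 0]]'

```text
clock: 4.4
position: [0.5879, -0.138, 0.1136]
tool_rot: [-3.138, -0.001, 1.74]
force: [-0.7, 0.1, -0.3]
grip_width: 0.0
```

move_arm --jaw '[255, 255, 255, 255]' --dp '[[0, 0, 0.006], [0, 0, 0.006], [0, 0, 0.008], [0, 0, 0]]' --rotation '[[0, 0, 0], [0, 0, 0], [0, 0, 0], [0, 0, 0]]'

```text
clock: 4.9
position: [0.5887, -0.1381, 0.0994]
tool_rot: [-3.141, -0.0, 1.737]
force: [0.7, 0.1, -0.0]
grip_width: 0.0001
```

move_arm --jaw '[255, 255, 255, 255]' --dp '[[0, 0, 0.0025], [0, 0, 0.0025], [0, 0, 0.0015], [0, 0, 0]]' --rotation '[[0, 0, 0], [0, 0, 0], [0, 0, 0], [0, 0, 0]]'

```text
clock: 5.4
position: [0.5888, -0.1382, 0.0942]
tool_rot: [-3.141, 0.0, 1.737]
force: [-0.5, 0.5, -0.1]
grip_width: -0.0003
```

move_arm --jaw '[255, 255, 255, 255]' --dp '[[0, 0, 0.0012], [0, 0, 0.0012], [0, 0, 0], [0, 0, 0]]' --rotation '[[0, 0, 0], [0, 0, 0], [0, 0, 0], [0, 0, 0]]'

```text
clock: 5.9
position: [0.589, -0.1383, 0.093]
tool_rot: [3.141, -0.0, 1.737]
force: [-3.8, 1.2, 12.9]
grip_width: -0.0001
```

```bash
python3 - <<'E'
from h import *
s=bot.observe(); print(s["position"],s["force"])
im=grab_frame("wrist"); cv2.imwrite("pics/w2.png",im)
E
```

```text
[ 0.58896895 -0.13827067  0.09300566] [-3.75170868  1.16973736 12.88298334]
```

View pics/w2.png

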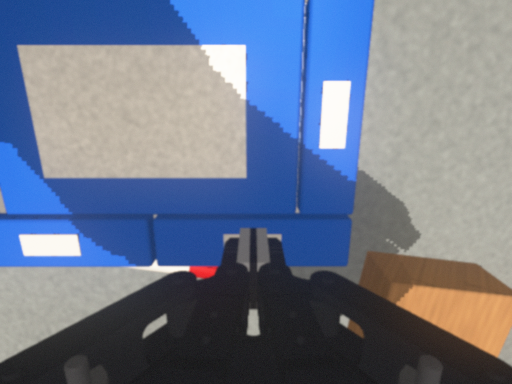

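Fingertip met the stop at z = 0.093 with 13 N, so that section is shut and the heights agree with the description. Next is section 2 (x 66, y -53).

move_arm --jaw '[255, 255, 255, 255, 255, 255, 255, 255, 255, 255]' --dp '[[0, 0, -0.0275], [0, -0.0442, 0], [0, -0.0442, 0], [0, -0.0441, 0], [0, 0, 0], [0, 0, 0.01], [0, 0, 0.006], [0, 0, 0.006], [0, 0, 0.0043], [0, 0, 0]]' --rotation '[[0, 0, 0], [0, 0, 0], [0, 0, 0], [0, 0, 0], [0, 0, 0], [0, 0, 0], [0, 0, 0], [0, 0, 0], [0, 0, 0], [0, 0, 0]]'

```text
clock: 7.2
position: [0.4843, -0.1557, 0.0932]
tool_rot: [-3.141, -0.0, 1.737]
force: [-0.6, 0.3, -0.3]
grip_width: -0.0002
```

move_arm --jaw '[255, 255, 255, 255, 255, 255, 255, 255, 255, 255]' --dp '[[0, 0, -0.0263], [0.0275, -0.0158, 0], [0.0275, -0.0158, 0], [0.0275, -0.0159, 0], [0, 0, 0], [0, 0, 0.01], [0, 0, 0.006], [0, 0, 0.006], [0, 0, 0.0045], [0, 0, 0]]' --rotation '[[0, 0, 0], [0, 0, 0], [0, 0, 0], [0, 0, 0], [0, 0, 0], [0, 0, 0], [0, 0, 0], [0, 0, 0], [0, 0, 0], [0, 0, 0]]'

```text
clock: 8.45
position: [0.4359, -0.0972, 0.0931]
tool_rot: [-3.141, -0.0, 1.736]
force: [-0.5, -0.1, 3.4]
grip_width: 0.0001
```

move_arm --jaw '[255, 255, 255, 255, 255, 255, 255, 255, 255, 255]' --dp '[[0, 0, -0.0265], [0.0275, 0.0158, 0], [0.0275, 0.0158, 0], [0.0275, 0.0159, 0], [0, 0, 0], [0, 0, 0.01], [0, 0, 0.006], [0, 0, 0.006], [0, 0, 0.0045], [0, 0, 0]]' --rotation '[[0, 0, 0], [0, 0, 0], [0, 0, 0], [0, 0, 0], [0, 0, 0], [0, 0, 0], [0, 0, 0], [0, 0, 0], [0, 0, 0], [0, 0, 0]]'

```text
clock: 9.7
position: [0.4624, -0.0259, 0.0931]
tool_rot: [-3.141, -0.0, 1.736]
force: [-0.2, -0.8, 1.1]
grip_width: -0.0005
```

move_arm --jaw '[255, 255, 255, 255, 255, 255, 255, 255, 255, 255]' --dp '[[0, 0, -0.0265], [0, 0.0442, 0], [0, 0.0442, 0], [0, 0.0441, 0], [0, 0, 0], [0, 0, 0.01], [0, 0, 0.006], [0, 0, 0.006], [0, 0, 0.0045], [0, 0, 0]]' --rotation '[[0, 0, 0], [0, 0, 0], [0, 0, 0], [0, 0, 0], [0, 0, 0], [0, 0, 0], [0, 0, 0], [0, 0, 0], [0, 0, 0], [0, 0, 0]]'

```text
clock: 10.95
position: [0.5669, -0.0081, 0.0931]
tool_rot: [-3.142, -0.0, 1.737]
force: [-1.4, 0.6, -0.1]
grip_width: 0.0001
```

move_arm --jaw '[255, 255, 255, 255, 255, 255, 255, 255, 255, 255]' --dp '[[0, 0, -0.0265], [-0.0275, 0.0158, 0], [-0.0275, 0.0158, 0], [-0.0275, 0.0159, 0], [0, 0, 0], [0, 0, 0.01], [0, 0, 0.006], [0, 0, 0.006], [0, 0, 0.0045], [0, 0, 0]]' --rotation '[[0, 0, 0], [0, 0, 0], [0, 0, 0], [0, 0, 0], [0, 0, 0], [0, 0, 0], [0, 0, 0], [0, 0, 0], [0, 0, 0], [0, 0, 0]]'

```text
clock: 12.2
position: [0.6154, -0.0667, 0.0931]
tool_rot: [3.142, -0.0, 1.737]
force: [-0.4, -0.0, 0.4]
grip_width: -0.0001
```

All six are done. Now I'll back off to the earlier viewing pose and compare.

move_arm --jaw '[255, 255, 255, 255, 255, 255, 255, 255, 255]' --dp '[[0, 0, -0.03], [0, 0, -0.03], [-0.0128, -0.0227, -0.04], [-0.0128, -0.0227, -0.04], [-0.0128, -0.0227, -0.04], [-0.0128, -0.0228, -0.04], [-0.0126, -0.0228, -0.0406], [0, 0, 0], [0, 0, 0]]' --rotation '[[0, 0, 0], [0, 0, 0], [0, 0, 0], [0, 0, 0], [0, 0, 0], [0, 0, 0], [0, 0, 0], [0, 0, 0], [0, 0, 0]]'

```text
clock: 13.32
position: [0.5342, -0.1317, 0.3012]
tool_rot: [-3.142, -0.0, 1.737]
force: [-0.3, -0.1, -0.5]
grip_width: 0.0001
```

```bash
python3 - <<'E'
from h import *
s=bot.observe(); print(s["clock"],s["position"],s["force"])
c=calibration("wrist");im=grab_frame("wrist"); cv2.imwrite("pics/w3.png",im)
a=np.radians(9.55);u=np.array([np.cos(a),np.sin(a)]);v=np.array([-u[1],u[0]]);o=np.array([.5256,-.0817])
def marks(f):
    im=cv2.imread(f);h=cv2.cvtColor(im,cv2.COLOR_BGR2HSV);m=cv2.inRange(h,(0,0,140),(179,70,255))
    out=[]
    for k in cv2.findContours(m,0,2)[0]:
        A=cv2.contourArea(k);(x,y),_,_=cv2.minAreaRect(k)
        if 150<A<900 and 150<x<350 and 40<y<190: 
            p=ray(c,(x,y),.093)[:2]-o; out.append([round(x,1),round(y,1),A,round(p@u*1000,1),round(p@v*1000,1)])
    return out
for f in("pics/w1.png","pics/w3.png"): print(f,*marks(f),sep="\n")
a,b=[cv2.resize(cv2.imread(f)[30:230,130:370],None,fx=1.6*2/2,fy=1.6*2/2,interpolation=2) for f in("pics/w1.png","pics/w3.png")]
cv2.imwrite("pics/cmp.png",np.hstack([a,b]))
E
```

```text
13.325 [ 0.53424441 -0.13171527  0.30119061] [-0.32765812 -0.08640365 -0.45427097]
pics/w1.png
[298.0, 177.5, 191.0, np.float64(55.8), np.float64(-67.0)]
[208.5, 176.0, 157.0, np.float64(-52.4), np.float64(-65.0)]
[171.3, 120.0, 210.0, np.float64(-92.1), np.float64(1.0)]
[332.6, 119.5, 276.0, np.float64(92.5), np.float64(1.5)]
[303.5, 56.0, 343.0, np.float64(56.0), np.float64(68.5)]
[202.5, 56.0, 342.0, np.float64(-53.2), np.float64(68.6)]
pics/w3.png
[208.5, 177.0, 160.5, np.float64(-52.5), np.float64(-66.3)]
[296.5, 176.0, 161.5, np.float64(53.9), np.float64(-65.1)]
[172.8, 120.0, 194.0, np.float64(-90.4), np.float64(1.0)]
[332.0, 120.0, 270.0, np.float64(91.9), np.float64(0.9)]
[301.5, 58.0, 329.5, np.float64(53.9), np.float64(66.5)]
[203.0, 58.0, 330.5, np.float64(-52.7), np.float64(66.6)]
```

View pics/cmp.png

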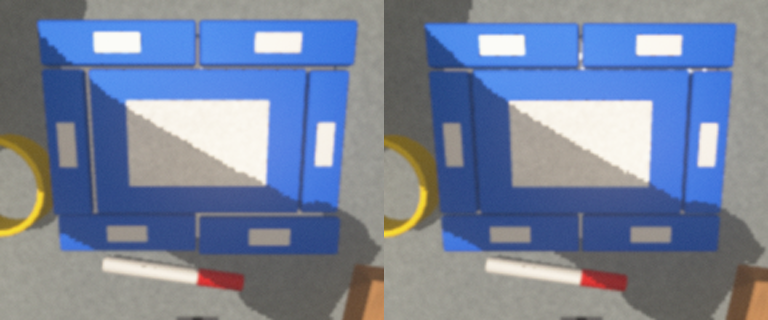

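The right-hand picture shows a flush, symmetric rim. All marks lie within 1.5 mm of their 93 mm positions, and the box and neighbours haven't moved. Handing in.

```bash
python3 -c "
from workcell import workorder; print(workorder.job_done())"
```

```text
the job is handed in; nothing more can be done
None
```

I pressed all six rim sections with the closed fingertip, taking each down to about 93 mm, which is the shut height. I then backed the arm off to 0.30 m and handed the job in at about 13 s of the 51 s allowed.

- **Sections:** I pressed all six without first settling which were up. Comparing the before and after wrist pictures, four looked raised at the start (by position: 1, 3, 4 and 5, if the box's +y points away from the robot). In the last picture the rim looks flush and every thumb mark is within 1.5 mm of its shut position.
- **Box and other things:** the box, and the tape, marker and carton next to it, show no visible movement. I did not measure the jar, ream, scanner or bin again afterwards, but the arm did not go near them.
- **Forces:** the highest I read was about 13 N, when I checked the first section against its firm stop. That first section showed no force when I read it at 99 mm, so it had either clicked shut already or I missed the click between readings.

The hand-in gave no verdict.

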